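Build the stacking stationery tower on the coaster

ROBOT

A 6-joint arm with a two-finger parallel gripper is mounted at the origin on a cart in front of the work surface, level with it; the furniture and walls round the work are solid. World frame = base frame: x ahead of the robot, y to its left, z up, the work surface at z = 0. Lengths are in m, angles in rad, forces in N, time in s.
With the tool pointing down it reaches from about 0.425 to 0.95 m from the base axis. Payload 3.5 kg.
Tool frame: the origin (TCP) lies midway between the tips of the shut fingers; the grasp point (between the pads) lies 19 mm behind it (ctrl.hold_point_z is the distance from the TCP to the grasp point, in m); z points along the fingers, y is the line along which they close (so a half turn about z gives the same grasp; the last joint's range is limited). The gripper opens to 85 mm and grips with 20 to 120 N. Pads are 22 mm wide; open, the fingers measure 114 mm over their backs; the gripper's body (76 mm by 85 mm) begins 54 mm behind the grasp point. The pads swing forward as they close: fully open they stand 13 mm farther back than shut.
Start: joints at [-1.418, 0.286, 1.577, -0, 1.279, -0.15], TCP at [0.201, -0.644, 0.231] pointing down, gripper open.
Joint ranges: [-2.77, 2.77], [-0.9, 2.22], [0.21, 2.48], [-1.53, 4.67], [0.24, 2.81], [-2.84, 2.84]. Speed limits (rad/s): [2.79, 2.79, 3.14, 3.14, 3.14, 3.14].

INTERFACE

Orientations are given as a unit quaternion [x, y, z, w].
In Python, from plant import readout, cams, sign_off, ctrl gives the robot as it stands. The module is installed in compiled form; this text tells all that it offers.
- The arm moves only by the tool step_arm, never from a script. Its argument "increments" is a list of rows, each a list of 2 entries, a list of its own where there are three numbers: the shift along the world's x, y, z in mm, then the turn, a rotation vector about the world's x, y, z in rad. In form: [[[x, y, z], [rx, ry, rz]], ...]. A call has 1 to 8 rows; each row shifts and turns the commanded pose from where the row before left it; what a row does not reach is not made up. A row lasts 1/12 s, in which the tool goes at most 41.7 mm and 7.16 degrees, less where a joint would pass 70% of its speed; a pose out of reach is approached as far as the arm can. A call is refused whole if a number of a shift passes 41.7 or a number of a turn 0.125, either way. A call with a gripper value outside its range is refused whole. "fingers" is the opening, from -1 (shut) to 1 (fully open), set as the call begins (left out, the last holds). The fingers move at their own pace and stop on an object; "grip_force" is the grip in N (left out, the last holds). Time passes only in rows, so rows that do not move let the fingers close. It gives the time, the measured TCP pose, the force, the opening and the grip force at its end, in the units of the state.
- readout.get_state(): the state, without advancing time (a new reading comes with each control period).
- cams.read_camera(name): name is "scene" or "top"; returns the picture (400x640x3 uint8, red, green, blue); there is no depth.
- cams.get_calibration(name): a dict with "fx", "fy", "cx", "cy" (pixels), "eye" and "rotation" of the camera in the world. Camera axes: x right, y up, looking along -z (the intrinsics and any distortion apply to the point x, -y, -z); pixel columns grow to the right and rows downward; lengths in m; the calibration is good to about 2 mm. A picture is of the moment at which its call begins. get_calibration takes no time and is no camera call.
- sign_off(): hands the job in; it is judged then, once.
The state is a dict: "time": time; "qpos": joint angles; "dq": joint speeds; "joint_efforts": joint torques, N m; "eef_pos": TCP position; "tcp_rot": TCP orientation; "contact_force": force on the tool from outside, world axes, zero at the start; "wrist_torque": the same for the moment, N m; "opening": opening from 0.0 (shut) to 1.0 (fully open); "finger_force": force on a finger pad.
Only numpy, scipy, OpenCV 4.12 (cv2) and the standard library are available. Lean on these libraries where they do the work, as an engineer would, in place of code of your own. Each camera call takes 0.05 s, during which the arm holds its last target. There are 200 camera calls.

TASK

Put the grey stationery tower together on the round wooden coaster: the deep pot centred on the coaster, then the divided pot on it, then the shallow dish, then the knobbed lid on top, each piece fully seated in the one below so the tower stands straight. Leave the clip box, the tape measure and the eraser lying where they are.

Things in the scene. Friction and masses are not known exactly. Their poses are not given: they have to be found in the camera images.
- deep_pot: tallest grey plastic pot, open and empty: 64 mm outside diameter, 70 mm high, wall 3 mm (mouth 58 mm), straight sides and flat underside 63 mm across, no foot; stands upright, about 0.12 kg. Origin: centre of the underside, z up.
- divided_pot: middle grey pot with one straight partition inside (along x, 14 mm below the rim): 64 mm wide, 50 mm high, mouth 58 mm. Its lowest 6 mm is a tapered foot (50 to 44 mm wide) that drops into the mouth below until the 64 mm body rests on the rim: origin then 64 mm above the deep pot's origin. 0.09 kg. Origin: centre of the underside, z up.
- dish: shallow grey plastic dish, same 64 mm outside diameter and 58 mm mouth, 34 mm high overall with the same 6 mm tapered foot; its hollow is 14 mm deep. Seated on the divided pot its origin is 44 mm above the divided pot's origin. About 0.07 kg. Origin: centre of the underside, z up.
- lid: grey plastic lid: the same 6 mm tapered foot, then a disc 64 mm wide from 6 to 13 mm height, then a central upright knob (22 mm wide from 13 to 20 mm, 24 mm wide from 24 to 42 mm; top at 42 mm). Seated in the dish its origin is 28 mm above the dish's origin. About 0.05 kg. Origin: centre of the underside, z up.
- coaster: round turned wooden coaster, 92 mm wide, 9 mm thick, flat top, stuck to the desk and does not move. The tower stands on it. Origin at the centre of its underside on the desk top; z up.
- clip_box: small pale rectangular box of clips, closed, 52 x 72 x 24 mm (x, y, z), loose; not to be moved. Origin at the centre of its underside.
- tape_measure: yellow and black pocket tape measure standing on the desk, 34 x 76 x 60 mm (x, y, z), loose; not to be moved. Origin at the centre of its underside.
- eraser: white eraser in a blue sleeve, 20 x 44 x 12 mm (x, y, z), loose; not to be moved. Origin at the centre of its underside.

How it is judged:
By the outcome, as a careful person would: the job done as asked, in the order asked, and still so for the second after the job is handed in, with the robot touching nothing.
It also fails if it takes over 120 s, if anything falls off the work surface, if the arm or the gripper's body presses on something with over 40 N, if the wrist force passes 120 N, or if a joint passes its speed limit or range.

## Working session

There is one attempt and no reset: what is moved stays moved. The work goes in short steps, Python scripts to look and compute and a tool call to move; the robot and the scene stay as the last step left them, time stands still between calls to the robot, and variables do not carry over. Pictures are saved under pics/ and viewed, at most 14 in all, crops included, and the job is handed in when it is done.

Besides the shell and the picture viewer there is one more tool, called as name(argument=value, ...) on one line, values as JSON. step_arm: Moves the arm, as the interface text tells. Its arguments: {"type":"object","properties":{"increments":{"type":"array","items":{"type":"array"}},"fingers":{"type":"number"},"grip_force":{"type":"number"}},"required":["increments"]}

```bash
mkdir -p pics
cat > h.py <<'E'
import numpy as np, cv2
from plant import readout,cams,ctrl
def snap(n,f):
    im=cams.read_camera(n); cv2.imwrite('pics/'+f,im[:,:,::-1]); return im
def ray(n,u,v):
    c=cams.get_calibration(n); R=np.array(c['rotation']); R=R.reshape(3,3)
    d=R@np.array([(u-c['cx'])/c['fx'],-(v-c['cy'])/c['fy'],-1]); return np.array(c['eye']),d
def onz(n,u,v,z):
    e,d=ray(n,u,v); return e+d*(z-e[2])/d[2]
def proj(n,p):
    c=cams.get_calibration(n); R=np.array(c['rotation']).reshape(3,3)
    q=R.T@(np.array(p)-np.array(c['eye'])); return c['cx']+c['fx']*q[0]/-q[2], c['cy']-c['fy']*q[1]/-q[2]
E
python3 - <<'E'
from h import *
for n in('scene','top'):
    snap(n,n+'0.png'); print(cams.get_calibration(n))
print(readout.get_state(),ctrl.hold_point_z)
E
```

```text
{'fx': 371.6417142164506, 'fy': 371.6417142164506, 'cx': 314.9143350592452, 'cy': 201.16291655111377, 'eye': array([0.23428611, 0.646739  , 0.77665151]), 'rotation': array([-0.07748518,  0.35788395,  0.90453875, -0.21846002])}
{'fx': 374.5710376937412, 'fy': 374.5710376937412, 'cx': 321.4028416743468, 'cy': 201.47254927756856, 'eye': array([0.49379633, 0.03179084, 0.89659925]), 'rotation': array([-0.01591467,  0.01842178,  0.71036273, -0.70341464])}
{'time': 0.1, 'qpos': array([-1.41796695e+00,  2.87120827e-01,  1.57802873e+00, -4.51328513e-06,
        1.27859784e+00, -1.49988927e-01]), 'dq': array([ 0.00171996, -0.00225815, -0.00296213, -0.00227625,  0.00043779,
        0.00071068]), 'joint_efforts': array([ 1.23040467e-03, -4.07297444e+01, -2.93698096e+01, -1.15216858e-04,
        3.42318672e-03, -8.42414352e-06]), 'eef_pos': array([ 0.20123588, -0.64368461,  0.23005734]), 'tcp_rot': array([ 9.88558843e-01,  1.50831868e-01, -3.69039533e-06, -1.07736849e-03]), 'contact_force': array([ 0.03753542, -0.22650178,  0.06282832]), 'wrist_torque': array([-0.07931448,  0.04445984, -0.00024383]), 'finger_force': 0.0, 'opening': 0.9992189555494955} 0.0187
```

View pics/scene0.png

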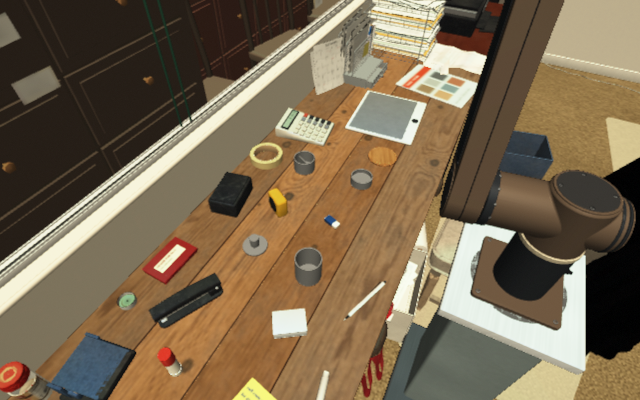

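View pics/top0.png

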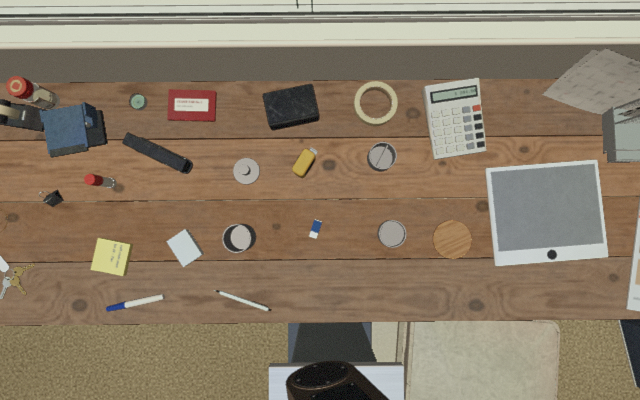

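The top view shows the deep pot at (237,238), lid (246,171), divided pot (382,156), dish (392,234) and coaster (452,239). The loose items are the tape (305,162), eraser (316,229) and clip box (184,247). The scene view shows the same things at (308,266), (254,244), (304,162), (361,180) and (382,156).

```bash
sed -i 's/R=np.array(c\[.rotation.\]); R=R.reshape(3,3)/R=Rot.from_quat(c["rotation"]).as_matrix()/; s/R=np.array(c\[.rotation.\]).reshape(3,3)/R=Rot.from_quat(c["rotation"]).as_matrix()/; 1a from scipy.spatial.transform import Rotation as Rot' h.py
cat >> h.py <<'E'
def blob(im,u,v,w,mode):
    # filled contour of a low-saturation (grey) or otherwise coloured thing near u,v
    y0,x0=v-w,u-w; c=cv2.resize(im[y0:v+w,x0:u+w],None,fx=4,fy=4,interpolation=cv2.INTER_CUBIC)
    hsv=cv2.cvtColor(c,cv2.COLOR_RGB2HSV)
    m=(hsv[:,:,1]<70).astype(np.uint8) if mode=='grey' else mode(hsv).astype(np.uint8)
    m=cv2.morphologyEx(m,cv2.MORPH_OPEN,np.ones((5,5)))
    cs,_=cv2.findContours(m,cv2.RETR_EXTERNAL,cv2.CHAIN_APPROX_NONE)
    k=max(cs,key=cv2.contourArea)[:,0,:]
    return (k+.5)/4-.5+[x0,y0], c, k
E
python3 - <<'E'
from h import *
t=cv2.imread('pics/top0.png')[:,:,::-1]; s=cv2.imread('pics/scene0.png')[:,:,::-1]
O=dict(deep=((237,238),(308,266),.07),lid=((246,171),(254,244),.013),div=((382,156),(304,162),.05),dish=((392,234),(361,180),.034),coaster=((452,239),(382,156),.009))
rows=[]
for n,(a,b,z) in O.items():
    r=[]
    for cam,im,p in(('top',t,a),('scene',s,b)):
        mode='grey'
        if n=='coaster': mode=lambda h:(h[:,:,2]>150)&(h[:,:,1]>90)
        k,c,kk=blob(im,p[0],p[1],27,mode)
        c=c.copy(); cv2.polylines(c,[kk.reshape(-1,1,2).astype(int)],True,(255,0,0),1)
        r.append(cv2.resize(c,(160,160)))
        P=np.array([onz(cam,*q,z)[:2] for q in k]); h,(w1,w2),_=cv2.minAreaRect((P*1000).astype(np.float32))
        (cx,cy),rr=cv2.minEnclosingCircle((P*1000).astype(np.float32))
        print(n,cam,np.round(h,1),round(w1,1),round(w2,1),'circ',round(cx,1),round(cy,1),round(rr,1))
    rows.append(np.vstack(r))
cv2.imwrite('pics/m1.png',np.hstack(rows)[:,:,::-1])
E
```

```text
deep top [454.9 212.3] 74.1 64.6 circ 455.9 211.7 37.6
deep scene [444.6 236.1] 62.0 99.9 circ 445.1 236.5 50.5
lid top [611.7 206.7] 64.0 63.1 circ 611.8 206.6 32.4
lid scene [610.7 211.3] 62.1 63.6 circ 612.2 210.2 33.9
div top [ 636.9 -109.5] 63.8 70.4 circ 637.5 -108.8 35.6
div scene [629.6 -89.1] 59.8 104.3 circ 627.9 -89.9 52.3
dish top [ 460.8 -132.3] 66.5 64.2 circ 460.7 -132.1 33.8
dish scene [ 456.3 -118.8] 60.8 86.5 circ 457.1 -118.5 43.8
coaster top [ 445.1 -279.3] 90.1 89.4 circ 445.3 -280.0 46.2Traceback (most recent call last):
  File "<stdin>", line 13, in <module>
  File "h.py", line 10, in onz
    e,d=ray(n,u,v); return e+d*(z-e[2])/d[2]
        ~~~^^^^^^^
  File "h.py", line 7, in ray
    c=cams.get_calibration(n); R=Rot.from_quat(c["rotation"]).as_matrix()
ValueError: time passes only in moves, steps and waits
```

```bash
sed -i 's/c=cams.get_calibration(n)/c=CAL[n]/' h.py
python3 - <<'E'
from plant import cams
s='CAL='+repr({n:{k:(v.tolist() if hasattr(v,'tolist') else v) for k,v in cams.get_calibration(n).items()} for n in('scene','top')})+'\n'
open('h.py','a').write(s+'''
def cen(cam,k,z,r):
    P=np.array([onz(cam,*q,z)[:2] for q in k])*1000; e=np.array(CAL[cam]['eye'][:2])*1000
    c=P.mean(0)
    for _ in range(4):
        d=(c-e)/np.linalg.norm(c-e); n=np.array([-d[1],d[0]])
        a=(P@d).max()-r; b=((P@n).max()+(P@n).min())/2; c=a*d+b*n
    return c,(P@n).max()-(P@n).min(),(P@d).max()-(P@d).min()
''')
E
cat > m.py <<'E'
from h import *
t=cv2.imread('pics/top0.png')[:,:,::-1]; s=cv2.imread('pics/scene0.png')[:,:,::-1]
O=dict(deep=((237,238),(308,266),.07,32),lid=((246,171),(254,244),.013,32),div=((382,156),(304,162),.05,32),dish=((392,234),(361,180),.034,32),coaster=((452,239),(382,156),.009,46))
rows=[]
for n,(a,b,z,R) in O.items():
    r=[]
    for cam,im,p in(('top',t,a),('scene',s,b)):
        mode='grey'
        if n=='coaster': mode=lambda h:(h[:,:,2]>150)&(h[:,:,1]>90)
        k,c,kk=blob(im,p[0],p[1],27,mode)
        c=c.copy(); cv2.polylines(c,[kk.reshape(-1,1,2).astype(int)],True,(255,0,0),1)
        r.append(cv2.resize(c,(160,160)))
        x=cen(cam,k,z,R); print(n,cam,np.round(x[0],1),np.round(x[1:],1))
    rows.append(np.vstack(r))
cv2.imwrite('pics/m1.png',np.hstack(rows)[:,:,::-1])
E
python3 m.py
```

```text
deep top [455.2 217.3] [64.4 75. ]
deep scene [454.2 220.6] [ 61.8 100.5]
lid top [612.  206.9] [64.2 64.6]
lid scene [612.9 208.4] [61.9 67.8]
div top [ 639.7 -111.6] [63.7 71. ]
div scene [ 638.7 -107. ] [ 59.9 104.3]
dish top [ 460.6 -133.8] [64.1 67.1]
dish scene [ 460.6 -129.7] [61.2 87.6]
coaster top [ 445.6 -279. ] [91.3 90.6]
coaster scene [ 470.1 -315.3] [143.8 221.5]
```

View pics/m1.png

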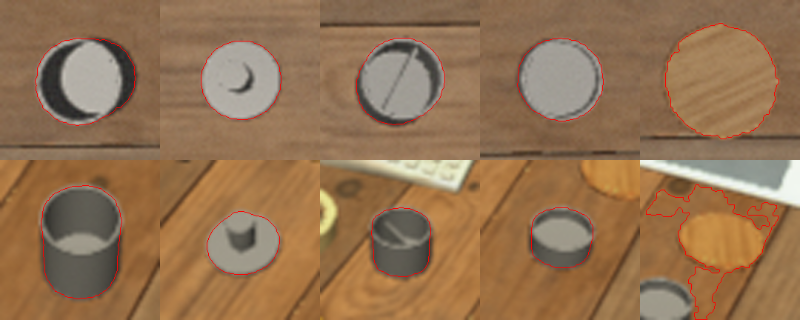

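Contours follow the rims well, and the top-view widths match the given sizes to within 1 mm. I'm keeping these positions (x, y in mm): deep (455,218), lid (612,207), divided (639,-111), dish (460.5,-133), coaster (445.6,-279). Moving to the deep pot now, yaw unchanged.

step_arm(increments=[[[17.4,32,0],[0,0,0]],[[17.4,32,0],[0,0,0]],[[17.4,32,0],[0,0,0]],[[17.4,32,0],[0,0,0]],[[17.4,32,0],[0,0,0]],[[17.4,32,0],[0,0,0]],[[17.4,32,0],[0,0,0]],[[17.4,32,0],[0,0,0]]], fingers=1, grip_force=40)

```text
time: 0.77
eef_pos: [0.3408, -0.3863, 0.2308]
tcp_rot: [0.989, 0.151, -0.0, -0.0]
contact_force: [0.3, -0.0, 0.1]
opening: 1.0
finger_force: 0.0
```

step_arm(increments=[[[17.4,32,0],[0,0,0]],[[17.4,32,0],[0,0,0]],[[17.4,32,0],[0,0,0]],[[17.4,32,0],[0,0,0]],[[17.4,32,0],[0,0,0]],[[17.4,32,0],[0,0,0]],[[17.4,32,0],[0,0,0]],[[17.4,32,0],[0,0,0]]])

```text
time: 1.43
eef_pos: [0.48, -0.1304, 0.231]
tcp_rot: [0.989, 0.151, -0.0, -0.0]
contact_force: [0.8, 0.1, 0.2]
opening: 1.002
finger_force: 0.0
```

step_arm(increments=[[[-3,38,0],[0,0,0]],[[-3,38,0],[0,0,0]],[[-3,38,0],[0,0,0]],[[-3,38,0],[0,0,0]],[[-3,38,0],[0,0,0]],[[-3,38,0],[0,0,0]],[[-3,38,0],[0,0,0]],[[-3,38,0],[0,0,0]]])

```text
time: 2.1
eef_pos: [0.4548, 0.1736, 0.231]
tcp_rot: [0.989, 0.151, -0.0, 0.0]
contact_force: [1.2, -0.4, -0.7]
opening: 1.004
finger_force: 0.0
```

step_arm(increments=[[[0,22,0],[0,0,0]],[[0,22.4,0],[0,0,0]],[[0,0,-35],[0,0,0]],[[0,0,-35],[0,0,0]],[[0,0,-20],[0,0,0]],[[0,0,-10],[0,0,0]],[[0,0,0],[0,0,0]]])

```text
time: 2.68
eef_pos: [0.4535, 0.2156, 0.1282]
tcp_rot: [0.989, 0.151, -0.003, 0.0]
contact_force: [0.0, -0.3, -0.5]
opening: 0.998
finger_force: 0.0
```

Run:
```python
from h import *
s=snap('scene','s1.png'); t=snap('top','t1.png')
a=cv2.resize(s[190:310,240:380],None,fx=4,fy=4); cv2.imwrite('pics/c1.png',a[:,:,::-1])
```

```text
(no output)
```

View pics/c1.png

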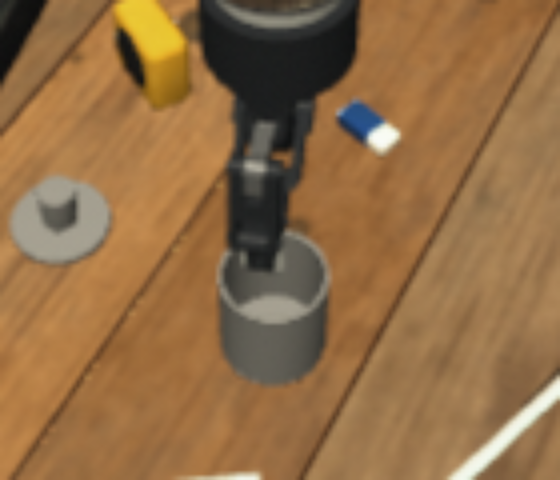

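The close-up shows the gripper above the deep pot, with the near finger at (260,220) in the crop and the pot mouth clear. I'll correct the small lag and go down.

step_arm(increments=[[[0,0,0],[0,0,0]],[[0,0,0],[0,0,0]]])

```text
time: 2.95
eef_pos: [0.4572, 0.2164, 0.1335]
tcp_rot: [0.989, 0.151, 0.002, -0.0]
contact_force: [-0.8, -0.7, 1.1]
opening: 0.997
finger_force: 0.0
```

step_arm(increments=[[[0,0,-15],[0,0,0]],[[0,0,-20],[0,0,0]],[[0,0,-20],[0,0,0]],[[0,0,-20],[0,0,0]],[[0,0,-15],[0,0,0]],[[0,0,-5],[0,0,0]],[[0,0,0],[0,0,0]],[[0,0,0],[0,0,0]]])

```text
time: 3.62
eef_pos: [0.4567, 0.2163, 0.0375]
tcp_rot: [0.989, 0.151, 0.001, -0.0]
contact_force: [0.6, -0.5, 0.5]
opening: 0.993
finger_force: 0.0
```

step_arm(increments=[[[0,0,0],[0,0,0]],[[0,0,0],[0,0,0]],[[0,0,0],[0,0,0]],[[0,0,0],[0,0,0]]])

```text
time: 3.95
eef_pos: [0.4562, 0.2163, 0.0371]
tcp_rot: [0.989, 0.151, 0.001, -0.0]
contact_force: [-0.5, 0.5, -0.9]
opening: 1.002
finger_force: 0.0
```

step_arm(increments=[[[-1,1.5,0],[0,0,0]],[[0,0,0],[0,0,0]],[[0,0,0],[0,0,0]],[[0,0,0],[0,0,0]],[[0,0,0],[0,0,0]],[[0,0,0],[0,0,0]],[[0,0,0],[0,0,0]],[[0,0,0],[0,0,0]]], fingers=-1)

```text
time: 4.62
eef_pos: [0.4551, 0.2179, 0.0368]
tcp_rot: [0.989, 0.151, 0.0, -0.0]
contact_force: [-0.3, -0.2, 4.5]
opening: 0.724
finger_force: 44.5
```

step_arm(increments=[[[0,0,0],[0,0,0]],[[0,0,0],[0,0,0]],[[0,0,0],[0,0,0]],[[0,0,0],[0,0,0]]])

```text
time: 4.95
eef_pos: [0.4551, 0.2179, 0.0368]
tcp_rot: [0.989, 0.151, 0.0, -0.0]
contact_force: [-0.8, 0.9, 5.8]
opening: 0.724
finger_force: 44.5
```

step_arm(increments=[[[0,0,5],[0,0,0]],[[0,0,15],[0,0,0]],[[0,0,25],[0,0,0]],[[0,0,30],[0,0,0]],[[0,0,25],[0,0,0]],[[0,-10,5],[0,0,0]],[[1,-25,0],[0,0,0]],[[2,-30,0],[0,0,0]]])

```text
time: 5.62
eef_pos: [0.4568, 0.1522, 0.1406]
tcp_rot: [0.988, 0.152, -0.0, 0.0]
contact_force: [-0.2, -0.4, -1.2]
opening: 0.724
finger_force: 44.1
```

step_arm(increments=[[[2,-30,0],[0,0,0]],[[2,-30,0],[0,0,0]],[[2,-30,0],[0,0,0]],[[2,-30,0],[0,0,0]],[[2,-30,0],[0,0,0]],[[0,-30,0],[0,0,0]],[[0,-30,0],[0,0,0]],[[0,-30,0],[0,0,0]]])

```text
time: 6.28
eef_pos: [0.4658, -0.0889, 0.1393]
tcp_rot: [0.989, 0.151, -0.002, -0.001]
contact_force: [0.1, 0.3, -1.2]
opening: 0.727
finger_force: 44.1
```

step_arm(increments=[[[-2,-30,0],[0,0,0]],[[-2,-30,0],[0,0,0]],[[-2,-30,0],[0,0,0]],[[-3,-30,0],[0,0,0]],[[-3,-30,0],[0,0,0]],[[-3,-20,0],[0,0,0]],[[-2,-10,0],[0,0,0]],[[0,0,0],[0,0,0]]])

```text
time: 6.95
eef_pos: [0.4492, -0.2688, 0.1398]
tcp_rot: [0.989, 0.149, -0.001, -0.001]
contact_force: [-0.2, -0.5, -1.8]
opening: 0.726
finger_force: 44.1
```

step_arm(increments=[[[0,0,0],[0,0,0]],[[0,0,0],[0,0,0]],[[0,0,0],[0,0,0]]])

```text
time: 7.2
eef_pos: [0.4506, -0.2659, 0.1409]
tcp_rot: [0.988, 0.152, -0.0, -0.001]
contact_force: [-0.9, -0.1, -0.3]
opening: 0.727
finger_force: 44.1
```

step_arm(increments=[[[-3,-7,0],[0,0,0]],[[-2,-6,0],[0,0,0]],[[0,0,-20],[0,0,0]],[[0,0,-25],[0,0,0]],[[0,0,-20],[0,0,0]],[[0,0,-10],[0,0,0]],[[0,0,0],[0,0,0]],[[0,0,0],[0,0,0]]])

```text
time: 7.87
eef_pos: [0.4457, -0.2805, 0.0664]
tcp_rot: [0.989, 0.151, -0.0, -0.0]
contact_force: [0.6, -0.0, -1.3]
opening: 0.725
finger_force: 44.0
```

step_arm(increments=[[[0,0,0],[0,0,0]],[[0,0,0],[0,0,0]],[[0,0,0],[0,0,0]]])

```text
time: 8.12
eef_pos: [0.4465, -0.2811, 0.0678]
tcp_rot: [0.989, 0.151, 0.001, 0.001]
contact_force: [0.5, -0.0, -0.7]
opening: 0.724
finger_force: 44.0
```

Run:
```python
from h import *
s=snap('scene','s2.png'); t=snap('top','t2.png')
a=cv2.resize(s[100:200,330:450],(480,400)); b=cv2.resize(t[190:290,395:515],(480,400),interpolation=cv2.INTER_CUBIC); cv2.imwrite('pics/c2.png',np.vstack([a,b])[::1,:,::-1][:800].copy() if 0 else cv2.resize(np.hstack([a,b]),(800,333))[:,:,::-1])
print(readout.get_state()['eef_pos'])
```

```text
[ 0.44622567 -0.28081514  0.06732535]
```

View pics/c2.png

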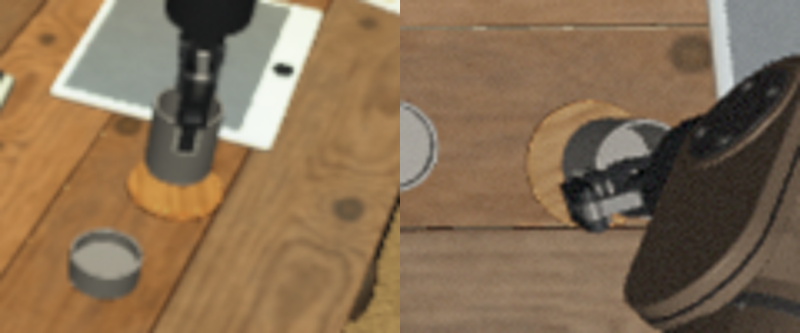

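The pot hangs about 20 mm above the coaster, roughly centred in both views (top crop near (620,150)). Next I lower it gently.

step_arm(increments=[[[-0.6,1.6,-5],[0,0,0]],[[0,0,-6],[0,0,0]],[[0,0,-5],[0,0,0]],[[0,0,-3],[0,0,0]],[[0,0,-1.5],[0,0,0]],[[0,0,0],[0,0,0]],[[0,0,0],[0,0,0]],[[0,0,0],[0,0,0]]])

```text
time: 8.88
eef_pos: [0.4449, -0.2786, 0.0457]
tcp_rot: [0.989, 0.151, -0.0, -0.0]
contact_force: [-0.6, -0.1, 1.2]
opening: 0.724
finger_force: 44.4
```

step_arm(increments=[[[0,0,0],[0,0,0]],[[0,0,0],[0,0,0]]])

```text
time: 9.05
eef_pos: [0.445, -0.2787, 0.0457]
tcp_rot: [0.989, 0.151, -0.0, -0.0]
contact_force: [-0.6, 0.6, -0.1]
opening: 0.724
finger_force: 44.3
```

step_arm(increments=[[[0,0,-0.5],[0,0,0]],[[0,0,0],[0,0,0]]])

```text
time: 9.22
eef_pos: [0.4451, -0.2787, 0.0457]
tcp_rot: [0.989, 0.151, -0.0, -0.0]
contact_force: [-2.8, 1.4, 4.9]
opening: 0.722
finger_force: 44.7
```

step_arm(increments=[[[0,0,0],[0,0,0]],[[0,0,0],[0,0,0]],[[0,0,0],[0,0,0]],[[0,0,0],[0,0,0]],[[0,0,0],[0,0,0]],[[0,0,0],[0,0,0]],[[0,0,5],[0,0,0]],[[0,0,10],[0,0,0]]], fingers=1)

```text
time: 9.88
eef_pos: [0.4443, -0.278, 0.0595]
tcp_rot: [0.989, 0.151, -0.001, -0.001]
contact_force: [-0.3, 0.1, 0.7]
opening: 0.995
finger_force: 0.0
```

step_arm(increments=[[[0,0,20],[0,0,0]],[[0,0,30],[0,0,0]],[[0,0,30],[0,0,0]],[[10,10,20],[0,0,0]],[[25,22,0],[0,0,0]],[[25,22,0],[0,0,0]],[[25,22,0],[0,0,0]],[[25,22,0],[0,0,0]]])

```text
time: 10.55
eef_pos: [0.5564, -0.1799, 0.162]
tcp_rot: [0.989, 0.151, 0.001, 0.001]
contact_force: [1.6, -0.1, 0.0]
opening: 0.998
finger_force: 0.0
```

step_arm(increments=[[[25,22,0],[0,0,0]],[[25,22,0],[0,0,0]],[[20,15,0],[0,0,0]],[[10,8,0],[0,0,0]],[[4,3,0],[0,0,0]],[[0,0,0],[0,0,0]],[[0,0,0],[0,0,0]],[[0,0,0],[0,0,0]]])

```text
time: 11.22
eef_pos: [0.6382, -0.1118, 0.1603]
tcp_rot: [0.989, 0.15, -0.0, 0.0]
contact_force: [1.0, -0.6, -0.5]
opening: 1.0
finger_force: 0.0
```

Run:
```python
from h import *
s=snap('scene','s3.png'); t=snap('top','t3.png')
print(readout.get_state()['eef_pos'],readout.get_state()['opening'])
u,v=map(int,proj('top',[.445,-.279,.06])); u2,v2=map(int,proj('scene',[.445,-.279,.045])); 
r=[]
for cam,im,p in(('top',t,(u,v)),('scene',s,(u2,v2))):
    k,c,kk=blob(im,p[0],p[1],24,'grey'); x=cen(cam,k,.079,32); print(cam,x)
    cc=c.copy(); cv2.polylines(cc,[kk.reshape(-1,1,2)],True,(255,0,0),1); r.append(cv2.resize(cc,(300,300)))
cv2.imwrite('pics/c3.png',np.hstack(r)[:,:,::-1])
```

```text
[ 0.63829647 -0.1117859   0.16038289] 1.0030180843732854
top (array([ 445.74275511, -279.28668106]), np.float64(63.344673078842106), np.float64(56.73852222284239))
scene (array([ 474.11030851, -347.09204618]), np.float64(157.79394166128765), np.float64(218.06744719324917))
```

View pics/c3.png

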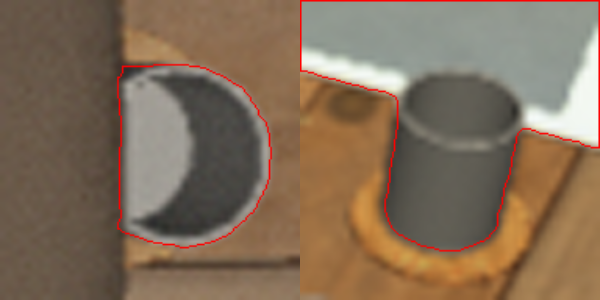

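The deep pot stands upright on the coaster; its rim centre in the top view comes out at (445.7,-279.3) against the coaster's (445.6,-279). On to the divided pot.

step_arm(increments=[[[1,0.8,-15],[0,0,0]],[[0,0,-25],[0,0,0]],[[0,0,-25],[0,0,0]],[[0,0,-25],[0,0,0]],[[0,0,-25],[0,0,0]],[[0,0,-17],[0,0,0]],[[0,0,-8],[0,0,0]],[[0,0,-2],[0,0,0]]])

```text
time: 11.98
eef_pos: [0.6379, -0.1097, 0.0152]
tcp_rot: [0.989, 0.151, -0.002, -0.001]
contact_force: [-0.8, 0.5, -0.1]
opening: 1.003
finger_force: 0.0
```

step_arm(increments=[[[0,0,0],[0,0,0]],[[0,0,0],[0,0,0]],[[0,0,0],[0,0,0]],[[0,0,0],[0,0,0]]])

```text
time: 12.32
eef_pos: [0.6412, -0.1103, 0.02]
tcp_rot: [0.989, 0.151, 0.001, 0.001]
contact_force: [-0.2, -0.4, -0.4]
opening: 0.998
finger_force: 0.0
```

step_arm(increments=[[[-1,-0.5,-2],[0,0,0]],[[0,0,0],[0,0,0]],[[0,0,0],[0,0,0]],[[0,0,0],[0,0,0]],[[0,0,0],[0,0,0]]])

```text
time: 12.73
eef_pos: [0.6391, -0.1105, 0.0164]
tcp_rot: [0.989, 0.151, 0.0, 0.0]
contact_force: [0.9, 1.2, -0.0]
opening: 1.003
finger_force: 0.0
```

step_arm(increments=[[[0,0,0],[0,0,0]],[[0,0,0],[0,0,0]],[[0,0,0],[0,0,0]],[[0,0,0],[0,0,0]],[[0,0,0],[0,0,0]],[[0,0,0],[0,0,0]],[[0,0,0],[0,0,0]],[[0,0,0],[0,0,0]]], fingers=-1)

```text
time: 13.4
eef_pos: [0.6396, -0.1106, 0.0168]
tcp_rot: [0.989, 0.151, 0.001, 0.0]
contact_force: [1.4, -0.4, 4.1]
opening: 0.741
finger_force: 44.1
```

step_arm(increments=[[[0,0,0],[0,0,0]],[[0,0,0],[0,0,0]],[[0,0,0],[0,0,0]]])

```text
time: 13.65
eef_pos: [0.6396, -0.1106, 0.0168]
tcp_rot: [0.989, 0.151, 0.001, 0.0]
contact_force: [1.3, 0.3, 4.5]
opening: 0.739
finger_force: 44.1
```

step_arm(increments=[[[0,0,5],[0,0,0]],[[0,0,15],[0,0,0]],[[0,0,25],[0,0,0]],[[0,0,30],[0,0,0]],[[0,0,25],[0,0,0]],[[0,0,13],[0,0,0]],[[0,0,5],[0,0,0]],[[-10,-9,0],[0,0,0]]])

```text
time: 14.32
eef_pos: [0.6303, -0.1188, 0.1358]
tcp_rot: [0.988, 0.152, 0.002, 0.0]
contact_force: [-0.4, -1.6, -0.3]
opening: 0.739
finger_force: 44.0
```

step_arm(increments=[[[-20,-17,0],[0,0,0]],[[-25,-22,0],[0,0,0]],[[-25,-22,0],[0,0,0]],[[-25,-22,0],[0,0,0]],[[-25,-22,0],[0,0,0]],[[-25,-22,0],[0,0,0]],[[-20,-17,0],[0,0,0]],[[-12,-10,0],[0,0,0]]])

```text
time: 14.98
eef_pos: [0.4479, -0.274, 0.1315]
tcp_rot: [0.989, 0.15, -0.002, -0.002]
contact_force: [0.1, 0.9, -0.5]
opening: 0.739
finger_force: 44.0
```

step_arm(increments=[[[-5,-4,0],[0,0,0]],[[0,0,0],[0,0,0]],[[0,0,0],[0,0,0]],[[0,0,0],[0,0,0]],[[0,0,0],[0,0,0]],[[0,0,0],[0,0,0]]])

```text
time: 15.48
eef_pos: [0.4477, -0.2768, 0.1342]
tcp_rot: [0.988, 0.152, -0.0, -0.0]
contact_force: [0.3, -0.5, -1.9]
opening: 0.738
finger_force: 44.0
```

Run:
```python
from h import *
s=snap('scene','s4.png'); t=snap('top','t4.png')
a=cv2.resize(s[80:190,325:455],(520,440),interpolation=cv2.INTER_CUBIC); cv2.imwrite('pics/c4.png',a[:,:,::-1])
print(readout.get_state()['eef_pos'])
```

```text
[ 0.44758395 -0.27696535  0.13429339]
```

View pics/c4.png

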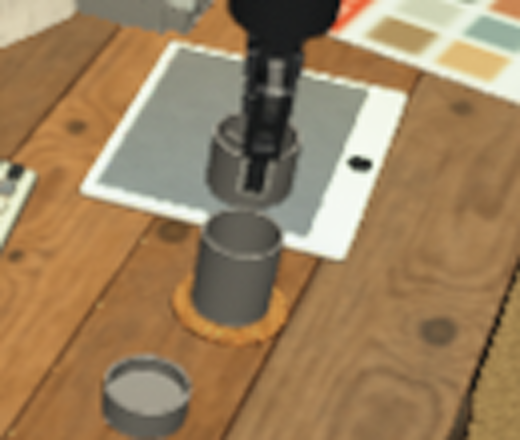

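The divided pot is held upright above the deep pot (crop positions (252,165) over (240,265)). I'll trim x and y, then lower it.

step_arm(increments=[[[-2.4,-1.6,0],[0,0,0]],[[0,0,-8],[0,0,0]],[[0,0,-12],[0,0,0]],[[0,0,-10],[0,0,0]],[[0,0,-3],[0,0,0]],[[0,0,0],[0,0,0]],[[0,0,0],[0,0,0]],[[0,0,0],[0,0,0]]])

```text
time: 16.25
eef_pos: [0.4449, -0.2793, 0.1015]
tcp_rot: [0.989, 0.151, 0.0, 0.0]
contact_force: [0.7, -0.2, -0.7]
opening: 0.738
finger_force: 44.0
```

step_arm(increments=[[[0,0,0],[0,0,0]],[[0,0,0],[0,0,0]],[[0,0,0],[0,0,0]]])

```text
time: 16.5
eef_pos: [0.4449, -0.2793, 0.1018]
tcp_rot: [0.989, 0.151, 0.0, 0.0]
contact_force: [0.2, 1.5, -0.3]
opening: 0.739
finger_force: 44.0
```

step_arm(increments=[[[0.2,0.6,-2],[0,0,0]],[[0,0,-3],[0,0,0]],[[0,0,-3],[0,0,0]],[[0,0,-2.5],[0,0,0]],[[0,0,-1],[0,0,0]],[[0,0,0],[0,0,0]],[[0,0,0],[0,0,0]],[[0,0,0],[0,0,0]]])

```text
time: 17.17
eef_pos: [0.4449, -0.2785, 0.0897]
tcp_rot: [0.989, 0.151, -0.0, -0.0]
contact_force: [-0.6, 0.5, -0.9]
opening: 0.74
finger_force: 44.1
```

step_arm(increments=[[[0,0,-0.6],[0,0,0]],[[0,0,0],[0,0,0]],[[0,0,0],[0,0,0]]])

```text
time: 17.42
eef_pos: [0.445, -0.2785, 0.0896]
tcp_rot: [0.989, 0.151, 0.0, 0.0]
contact_force: [-0.2, 0.5, 3.4]
opening: 0.737
finger_force: 44.3
```

Contact came at the expected seated height (89.7 mm). Releasing, then going to the dish.

step_arm(increments=[[[0,0,0],[0,0,0]],[[0,0,0],[0,0,0]],[[0,0,0],[0,0,0]],[[0,0,0],[0,0,0]],[[0,0,0],[0,0,0]],[[0,0,0],[0,0,0]],[[0,0,5],[0,0,0]],[[0,0,10],[0,0,0]]], fingers=1)

```text
time: 18.08
eef_pos: [0.4441, -0.2777, 0.1034]
tcp_rot: [0.989, 0.151, -0.001, -0.001]
contact_force: [0.5, 0.2, 0.4]
opening: 0.999
finger_force: 0.0
```

step_arm(increments=[[[0,0,20],[0,0,0]],[[0,0,25],[0,0,0]],[[0,0,12],[0,0,0]],[[2,15,3],[0,0,0]],[[3,25,0],[0,0,0]],[[3,30,0],[0,0,0]],[[3,30,0],[0,0,0]],[[3,25,0],[0,0,0]]])

```text
time: 18.75
eef_pos: [0.4581, -0.1507, 0.1634]
tcp_rot: [0.989, 0.151, -0.0, -0.001]
contact_force: [1.1, 0.7, -0.5]
opening: 1.001
finger_force: 0.0
```

step_arm(increments=[[[1,14,0],[0,0,0]],[[0.5,6.5,0],[0,0,0]],[[0,0,-15],[0,0,0]],[[0,0,-30],[0,0,0]],[[0,0,-30],[0,0,0]],[[0,0,-30],[0,0,0]],[[0,0,-18],[0,0,0]],[[0,0,0],[0,0,0]]])

```text
time: 19.42
eef_pos: [0.4566, -0.131, 0.0365]
tcp_rot: [0.989, 0.151, -0.004, -0.003]
contact_force: [0.1, 0.9, -0.2]
opening: 1.0
finger_force: 0.0
```

Run:
```python
from h import *
s=snap('scene','s5.png'); t=snap('top','t5.png')
print(readout.get_state()['eef_pos'],readout.get_state()['opening'])
u,v=map(int,proj('top',[.445,-.279,.1])); u2,v2=map(int,proj('scene',[.455,-.2,.04]))
k,c,kk=blob(t,u,v,27,'grey'); x=cen('top',k,.123,32); print(x)
c=c.copy(); cv2.polylines(c,[kk.reshape(-1,1,2)],True,(255,0,0),1)
a=s[v2-60:v2+60,u2-60:u2+60]
cv2.imwrite('pics/c5.png',np.hstack([cv2.resize(c,(400,400)),cv2.resize(a,(400,400),interpolation=cv2.INTER_CUBIC)])[:,:,::-1])
```

```text
[ 0.45991508 -0.13274611  0.04078402] 0.995328770727663
(array([ 445.59128552, -279.03183988]), np.float64(64.44497506422516), np.float64(84.08134828735066))
```

View pics/c5.png

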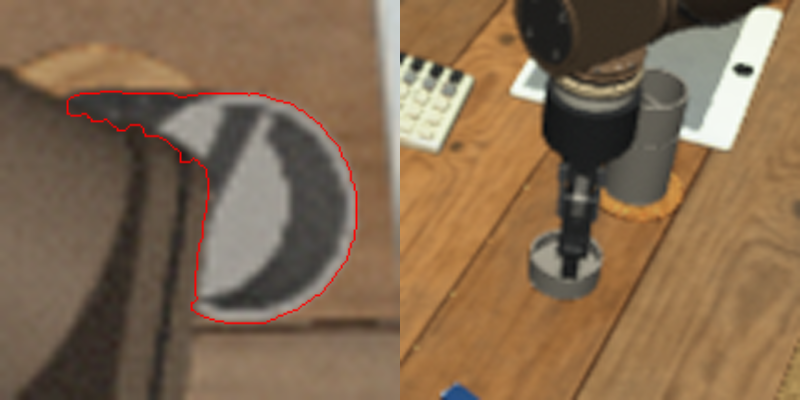

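The tower is straight, with the divided pot's rim centre at (445.6,-279.0), and the gripper is over the dish. Descending to TCP z≈3 mm.

step_arm(increments=[[[0,0,0],[0,0,0]],[[0.5,0,-10],[0,0,0]],[[0,0,-12],[0,0,0]],[[0,0,-8],[0,0,0]],[[0,0,-4],[0,0,0]],[[0,0,-1],[0,0,0]],[[0,0,0],[0,0,0]],[[0,0,0],[0,0,0]]])

```text
time: 20.18
eef_pos: [0.4613, -0.1332, 0.0066]
tcp_rot: [0.989, 0.151, 0.0, 0.0]
contact_force: [0.6, 0.2, 0.1]
opening: 1.001
finger_force: 0.0
```

step_arm(increments=[[[0,0,0],[0,0,0]],[[0,0,0],[0,0,0]],[[0,0,0],[0,0,0]]])

```text
time: 20.43
eef_pos: [0.4612, -0.1331, 0.0066]
tcp_rot: [0.989, 0.151, 0.0, 0.0]
contact_force: [-0.0, 1.8, -0.1]
opening: 1.004
finger_force: 0.0
```

step_arm(increments=[[[-0.6,0,-3],[0,0,0]],[[0,0,0],[0,0,0]],[[0,0,0],[0,0,0]],[[0,0,0],[0,0,0]]])

```text
time: 20.77
eef_pos: [0.4602, -0.1329, 0.0031]
tcp_rot: [0.989, 0.151, -0.0, -0.0]
contact_force: [0.1, -0.8, 0.5]
opening: 1.001
finger_force: 0.0
```

step_arm(increments=[[[0,0,0],[0,0,0]],[[0,0,0],[0,0,0]],[[0,0,0],[0,0,0]],[[0,0,0],[0,0,0]],[[0,0,0],[0,0,0]],[[0,0,0],[0,0,0]],[[0,0,0],[0,0,0]],[[0,0,0],[0,0,0]]], fingers=-1)

```text
time: 21.43
eef_pos: [0.4607, -0.1332, 0.0035]
tcp_rot: [0.989, 0.151, 0.0, 0.0]
contact_force: [-0.1, 0.2, 2.5]
opening: 0.725
finger_force: 44.6
```

step_arm(increments=[[[0,0,0],[0,0,0]],[[0,0,0],[0,0,0]],[[0,0,0],[0,0,0]]])

```text
time: 21.68
eef_pos: [0.4607, -0.1332, 0.0035]
tcp_rot: [0.989, 0.151, 0.0, 0.0]
contact_force: [0.4, -0.4, 3.0]
opening: 0.722
finger_force: 44.7
```

step_arm(increments=[[[0,0,5],[0,0,0]],[[0,0,15],[0,0,0]],[[0,0,28],[0,0,0]],[[0,0,35],[0,0,0]],[[0,0,35],[0,0,0]],[[0,0,20],[0,0,0]],[[0,0,8],[0,0,0]],[[0,0,2],[0,0,0]]])

```text
time: 22.35
eef_pos: [0.4607, -0.1331, 0.1525]
tcp_rot: [0.989, 0.151, 0.001, 0.001]
contact_force: [0.3, -0.6, -0.7]
opening: 0.723
finger_force: 44.3
```

step_arm(increments=[[[0,-8,0],[0,0,0]],[[-1,-18,0],[0,0,0]],[[-3,-25,0],[0,0,0]],[[-3,-28,0],[0,0,0]],[[-3,-25,0],[0,0,0]],[[-3,-20,0],[0,0,0]],[[-1,-13,0],[0,0,0]],[[-1,-6,0],[0,0,0]]])

```text
time: 23.02
eef_pos: [0.444, -0.277, 0.1488]
tcp_rot: [0.989, 0.15, -0.001, -0.002]
contact_force: [-0.2, 0.6, -0.7]
opening: 0.721
finger_force: 44.3
```

step_arm(increments=[[[-0.5,-2.5,0],[0,0,0]],[[0,0,0],[0,0,0]],[[0,0,0],[0,0,0]],[[0,0,0],[0,0,0]],[[0,0,0],[0,0,0]],[[0,0,0],[0,0,0]]])

```text
time: 23.52
eef_pos: [0.445, -0.2778, 0.1513]
tcp_rot: [0.988, 0.151, 0.0, 0.0]
contact_force: [0.3, -0.2, -0.8]
opening: 0.722
finger_force: 44.3
```

step_arm(increments=[[[0,-0.8,-4],[0,0,0]],[[0,0,-7],[0,0,0]],[[0,0,-6],[0,0,0]],[[0,0,-2],[0,0,0]],[[0,0,0],[0,0,0]],[[0,0,0],[0,0,0]],[[0,0,0],[0,0,0]],[[0,0,0],[0,0,0]]])

```text
time: 24.18
eef_pos: [0.445, -0.2795, 0.1325]
tcp_rot: [0.989, 0.151, 0.0, 0.0]
contact_force: [0.2, 0.2, -0.7]
opening: 0.725
finger_force: 44.3
```

Run:
```python
from h import *
s=snap('scene','s6.png')
a=cv2.resize(s[80:190,325:455],(520,440),interpolation=cv2.INTER_CUBIC); cv2.imwrite('pics/c6.png',a[:,:,::-1])
print(readout.get_state()['eef_pos'])
```

```text
[ 0.44499574 -0.27947764  0.1325884 ]
```

View pics/c6.png

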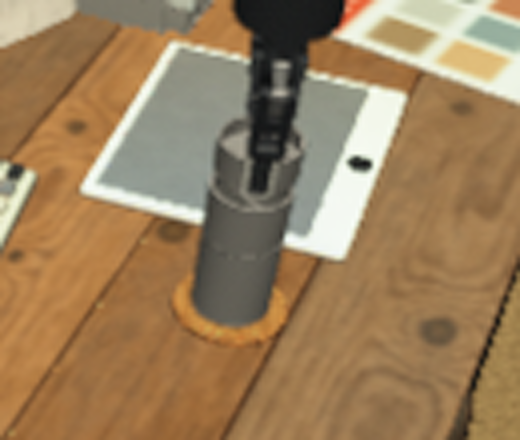

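The dish hangs level about 12 mm above seated, in line with the tower (crop (258,165) over (248,250)). Lowering it.

step_arm(increments=[[[0.1,0.8,-2],[0,0,0]],[[0,0,-3],[0,0,0]],[[0,0,-3],[0,0,0]],[[0,0,-3],[0,0,0]],[[0,0,-1],[0,0,0]],[[0,0,0],[0,0,0]],[[0,0,0],[0,0,0]],[[0,0,0],[0,0,0]]])

```text
time: 24.9
eef_pos: [0.445, -0.2785, 0.1204]
tcp_rot: [0.989, 0.151, 0.0, 0.0]
contact_force: [-1.1, 0.7, 1.1]
opening: 0.72
finger_force: 44.6
```

step_arm(increments=[[[0,0,-0.7],[0,0,0]],[[0,0,0],[0,0,0]],[[0,0,0],[0,0,0]]])

```text
time: 25.15
eef_pos: [0.4451, -0.2786, 0.1204]
tcp_rot: [0.989, 0.151, 0.0, 0.0]
contact_force: [-1.2, 1.0, 4.9]
opening: 0.718
finger_force: 45.0
```

step_arm(increments=[[[0,0,0],[0,0,0]],[[0,0,0],[0,0,0]],[[0,0,0],[0,0,0]],[[0,0,0],[0,0,0]],[[0,0,0],[0,0,0]],[[0,0,0],[0,0,0]],[[0,0,5],[0,0,0]],[[0,0,10],[0,0,0]]], fingers=1)

```text
time: 25.82
eef_pos: [0.4441, -0.2778, 0.1337]
tcp_rot: [0.989, 0.151, -0.001, -0.001]
contact_force: [-0.1, -0.3, -0.1]
opening: 1.0
finger_force: 0.0
```

step_arm(increments=[[[0,0,20],[0,0,0]],[[0,0,25],[0,0,0]],[[0,0,12],[0,0,0]],[[4,12,3],[0,0,0]],[[9,25,0],[0,0,0]],[[11,32,0],[0,0,0]],[[12,35,0],[0,0,0]],[[12,35,0],[0,0,0]]])

```text
time: 26.48
eef_pos: [0.4927, -0.1373, 0.1938]
tcp_rot: [0.989, 0.15, -0.0, -0.001]
contact_force: [0.6, -0.0, 0.7]
opening: 0.998
finger_force: 0.0
```

step_arm(increments=[[[12,35,0],[0,0,0]],[[12,35,0],[0,0,0]],[[12,35,0],[0,0,0]],[[12,35,0],[0,0,0]],[[12,35,0],[0,0,0]],[[12,35,0],[0,0,0]],[[12,35,0],[0,0,0]],[[12,35,0],[0,0,0]]])

```text
time: 27.15
eef_pos: [0.5882, 0.1433, 0.1935]
tcp_rot: [0.989, 0.151, -0.001, -0.0]
contact_force: [0.9, -1.3, -0.2]
opening: 0.999
finger_force: 0.0
```

step_arm(increments=[[[10,30,0],[0,0,0]],[[8,22,0],[0,0,0]],[[4,12,0],[0,0,0]],[[1,3,0],[0,0,0]],[[0,0,0],[0,0,0]],[[0,0,0],[0,0,0]],[[0,0,0],[0,0,0]]], fingers=0.2)

```text
time: 27.73
eef_pos: [0.6116, 0.2063, 0.1944]
tcp_rot: [0.989, 0.15, -0.0, 0.0]
contact_force: [0.6, -0.2, -0.2]
opening: 0.603
finger_force: 0.0
```

Run:
```python
from h import *
s=snap('scene','s7.png'); t=snap('top','t7.png')
print(readout.get_state()['eef_pos'],readout.get_state()['opening'])
u,v=map(int,proj('top',[.445,-.279,.12])); u2,v2=map(int,proj('scene',[.445,-.279,.07]))
k,c,kk=blob(t,u,v,30,lambda h:(h[:,:,1]<70)&(h[:,:,2]>0)); print(cen('top',k,.151,32))
c=c.copy(); cv2.polylines(c,[kk.reshape(-1,1,2)],True,(255,0,0),1)
a=s[v2-50:v2+50,u2-50:u2+50]
cv2.imwrite('pics/c7.png',np.hstack([cv2.resize(c,(400,400)),cv2.resize(a,(400,400),interpolation=cv2.INTER_CUBIC)])[:,:,::-1])
```

```text
[0.61180784 0.20625063 0.19464131] 0.6007912592636451
(array([ 456.14204003, -296.39466645]), np.float64(110.29473943152311), np.float64(123.2354154199079))
```

View pics/c7.png

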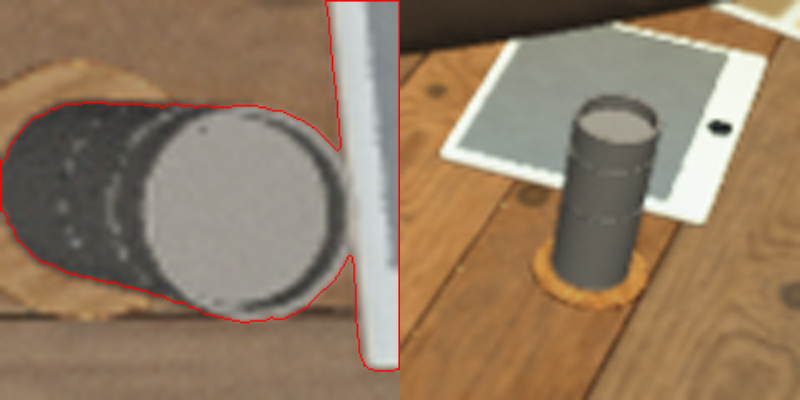

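Three pieces are stacked straight on the coaster (scene crop (610,190), even seams), and the mouth is open. Descending to the lid's knob.

step_arm(increments=[[[0.3,0.8,-20],[0,0,0]],[[0,0,-30],[0,0,0]],[[0,0,-35],[0,0,0]],[[0,0,-35],[0,0,0]],[[0,0,-25],[0,0,0]],[[0,0,-15],[0,0,0]],[[0,0,-7],[0,0,0]],[[0,0,0],[0,0,0]]])

```text
time: 28.5
eef_pos: [0.6115, 0.2077, 0.0262]
tcp_rot: [0.989, 0.15, -0.001, 0.0]
contact_force: [-0.4, 0.8, 0.3]
opening: 0.598
finger_force: 0.0
```

step_arm(increments=[[[0,0,0],[0,0,0]],[[0,0,0],[0,0,0]],[[0,0,0],[0,0,0]],[[0,0,0],[0,0,0]]])

```text
time: 28.83
eef_pos: [0.6134, 0.2086, 0.0295]
tcp_rot: [0.989, 0.151, 0.002, -0.0]
contact_force: [-0.1, -0.4, -1.0]
opening: 0.607
finger_force: 0.0
```

step_arm(increments=[[[-0.8,-1,-5],[0,0,0]],[[0,0,-5],[0,0,0]],[[0,0,-1.5],[0,0,0]],[[0,0,0],[0,0,0]],[[0,0,0],[0,0,0]],[[0,0,0],[0,0,0]]])

```text
time: 29.33
eef_pos: [0.6114, 0.2074, 0.0159]
tcp_rot: [0.989, 0.151, -0.0, -0.0]
contact_force: [-0.3, -0.3, 0.5]
opening: 0.6
finger_force: 0.0
```

Run:
```python
from h import *
s=snap('scene','s8.png')
a=cv2.resize(s[200:280,210:310],(500,400),interpolation=cv2.INTER_CUBIC); cv2.imwrite('pics/c8.png',a[:,:,::-1])
print(readout.get_state()['eef_pos'])
```

```text
[0.61151126 0.20737647 0.01607187]
```

View pics/c8.png

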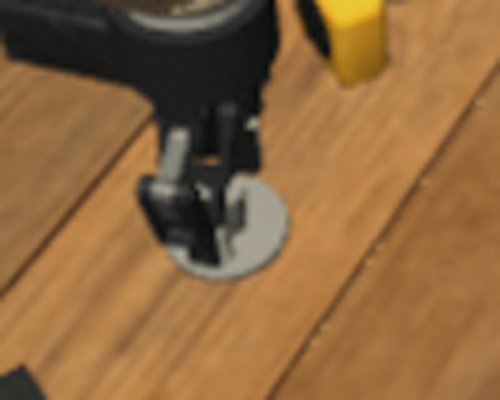

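The fingers straddle the knob (crop (225,215)) above the disc. Closing.

step_arm(increments=[[[0.5,0,1],[0,0,0]],[[0,0,0],[0,0,0]],[[0,0,0],[0,0,0]],[[0,0,0],[0,0,0]],[[0,0,0],[0,0,0]],[[0,0,0],[0,0,0]],[[0,0,0],[0,0,0]],[[0,0,0],[0,0,0]]], fingers=-1)

```text
time: 30.05
eef_pos: [0.6125, 0.2074, 0.0176]
tcp_rot: [0.989, 0.151, 0.001, -0.0]
contact_force: [0.1, 0.0, 4.3]
opening: 0.265
finger_force: 39.5
```

step_arm(increments=[[[0,0,0],[0,0,0]],[[0,0,0],[0,0,0]],[[0,0,0],[0,0,0]],[[0,0,0],[0,0,0]]])

```text
time: 30.38
eef_pos: [0.6125, 0.2074, 0.0176]
tcp_rot: [0.989, 0.151, 0.001, -0.0]
contact_force: [0.0, 1.2, 4.8]
opening: 0.264
finger_force: 39.6
```

step_arm(increments=[[[0,0,5],[0,0,0]],[[0,0,15],[0,0,0]],[[0,0,28],[0,0,0]],[[0,0,35],[0,0,0]],[[0,0,35],[0,0,0]],[[0,0,30],[0,0,0]],[[0,0,20],[0,0,0]],[[-3,-8,8],[0,0,0]]])

```text
time: 31.05
eef_pos: [0.6104, 0.2003, 0.1982]
tcp_rot: [0.988, 0.151, 0.004, -0.0]
contact_force: [0.1, 0.6, -0.5]
opening: 0.266
finger_force: 39.2
```

step_arm(increments=[[[-6,-18,2],[0,0,0]],[[-10,-30,0],[0,0,0]],[[-12,-35,0],[0,0,0]],[[-12,-35,0],[0,0,0]],[[-12,-35,0],[0,0,0]],[[-12,-35,0],[0,0,0]],[[-12,-35,0],[0,0,0]],[[-12,-35,0],[0,0,0]]])

```text
time: 31.72
eef_pos: [0.5184, -0.0601, 0.1935]
tcp_rot: [0.989, 0.151, -0.002, -0.001]
contact_force: [1.1, -0.2, -0.2]
opening: 0.264
finger_force: 39.2
```

step_arm(increments=[[[-12,-35,0],[0,0,0]],[[-12,-35,0],[0,0,0]],[[-12,-35,0],[0,0,0]],[[-12,-35,0],[0,0,0]],[[-10,-30,0],[0,0,0]],[[-8,-24,0],[0,0,0]],[[-6,-16,0],[0,0,0]],[[-3,-8,0],[0,0,0]]])

```text
time: 32.38
eef_pos: [0.4437, -0.2781, 0.1936]
tcp_rot: [0.989, 0.149, -0.001, -0.001]
contact_force: [0.2, 1.0, -0.0]
opening: 0.263
finger_force: 39.3
```

step_arm(increments=[[[0,0,0],[0,0,0]],[[0,0,0],[0,0,0]],[[0,0,0],[0,0,0]],[[0,0,0],[0,0,0]],[[0,0,0],[0,0,0]]])

```text
time: 32.8
eef_pos: [0.4462, -0.2756, 0.1949]
tcp_rot: [0.988, 0.152, -0.0, -0.0]
contact_force: [-1.0, -0.3, -1.2]
opening: 0.264
finger_force: 39.3
```

step_arm(increments=[[[-1,-3,-4],[0,0,0]],[[0,0,-7],[0,0,0]],[[0,0,-6],[0,0,0]],[[0,0,-2],[0,0,0]],[[0,0,0],[0,0,0]],[[0,0,0],[0,0,0]],[[0,0,0],[0,0,0]],[[0,0,0],[0,0,0]]])

```text
time: 33.47
eef_pos: [0.4451, -0.2799, 0.1764]
tcp_rot: [0.989, 0.151, 0.0, 0.0]
contact_force: [0.1, 0.8, -0.2]
opening: 0.263
finger_force: 39.3
```

Run:
```python
from h import *
s=snap('scene','s9.png')
a=cv2.resize(s[80:190,325:455],(520,440),interpolation=cv2.INTER_CUBIC); cv2.imwrite('pics/c9.png',a[:,:,::-1])
print(readout.get_state()['eef_pos'])
```

```text
[ 0.44506947 -0.27985017  0.17639681]
```

View pics/c9.png

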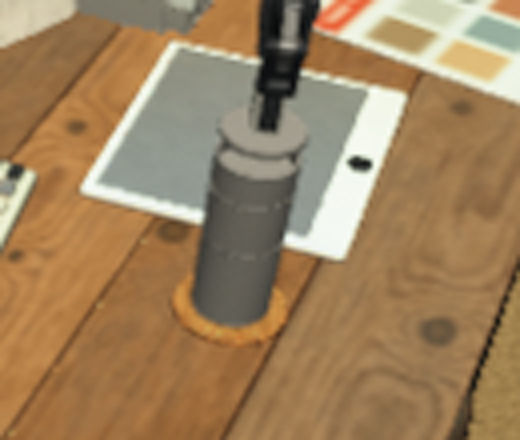

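The lid is level, above the dish and in line with it (crop (263,135) over (257,165)). Lowering the remaining ~13.5 mm.

step_arm(increments=[[[0.2,1.1,-2],[0,0,0]],[[0,0,-3],[0,0,0]],[[0,0,-3],[0,0,0]],[[0,0,-3],[0,0,0]],[[0,0,-2],[0,0,0]],[[0,0,-0.5],[0,0,0]],[[0,0,0],[0,0,0]],[[0,0,0],[0,0,0]]])

```text
time: 34.18
eef_pos: [0.4451, -0.2786, 0.1625]
tcp_rot: [0.989, 0.151, 0.0, -0.0]
contact_force: [0.5, 0.5, -0.9]
opening: 0.268
finger_force: 39.3
```

step_arm(increments=[[[0,0,-0.6],[0,0,0]],[[0,0,0],[0,0,0]],[[0,0,0],[0,0,0]]])

```text
time: 34.43
eef_pos: [0.4452, -0.2786, 0.1624]
tcp_rot: [0.989, 0.151, 0.0, 0.0]
contact_force: [-1.3, 0.8, 1.7]
opening: 0.263
finger_force: 39.5
```

step_arm(increments=[[[0,0,0],[0,0,0]],[[0,0,0],[0,0,0]],[[0,0,0],[0,0,0]],[[0,0,0],[0,0,0]],[[0,0,0],[0,0,0]],[[0,0,0],[0,0,0]],[[0,0,5],[0,0,0]],[[0,0,10],[0,0,0]]], fingers=0.3)

```text
time: 35.1
eef_pos: [0.4444, -0.2779, 0.176]
tcp_rot: [0.989, 0.151, -0.001, -0.001]
contact_force: [0.6, -0.6, -0.2]
opening: 0.644
finger_force: 0.0
```

step_arm(increments=[[[0,0,20],[0,0,0]],[[0,0,25],[0,0,0]],[[0,0,10],[0,0,0]],[[5,20,0],[0,0,0]],[[5,30,0],[0,0,0]],[[5,35,0],[0,0,0]],[[5,35,0],[0,0,0]],[[5,35,0],[0,0,0]]])

```text
time: 35.77
eef_pos: [0.4702, -0.1223, 0.2325]
tcp_rot: [0.989, 0.15, 0.0, 0.0]
contact_force: [0.5, 0.0, -0.6]
opening: 0.65
finger_force: 0.0
```

step_arm(increments=[[[0,35,0],[0,0,0]],[[0,25,0],[0,0,0]],[[0,10,0],[0,0,0]],[[0,0,0],[0,0,0]],[[0,0,0],[0,0,0]]])

```text
time: 36.18
eef_pos: [0.4703, -0.0538, 0.2323]
tcp_rot: [0.988, 0.151, 0.0, 0.001]
contact_force: [0.1, -0.0, 0.6]
opening: 0.645
finger_force: 0.0
```

Run:
```python
from h import *
s=snap('scene','s10.png'); t=snap('top','t10.png')
a=s[60:190,320:450]; u,v=map(int,proj('top',[.445,-.279,.1])); b=t[v-40:v+40,u-40:u+40]
cv2.imwrite('pics/c10.png',np.hstack([cv2.resize(x,(400,400),interpolation=cv2.INTER_CUBIC) for x in(a,b)])[:,:,::-1])
s0=cv2.imread('pics/scene0.png')[:,:,::-1]
for n,(u,v,w) in dict(clip=(290,323,22),tape=(278,203,16),eraser=(332,221,12)).items():
    d=np.abs(s[v-w:v+w,u-w:u+w].astype(int)-s0[v-w:v+w,u-w:u+w]); print(n,d.mean(),np.percentile(d,98))
print(readout.get_state()['eef_pos'],readout.get_state()['time'])
```

```text
clip 3.5165289256198347 6.0
tape 3.34765625 6.0
eraser 3.349537037037037 6.0
[ 0.47028686 -0.05473464  0.23208995] 36.2833
```

View pics/c10.png

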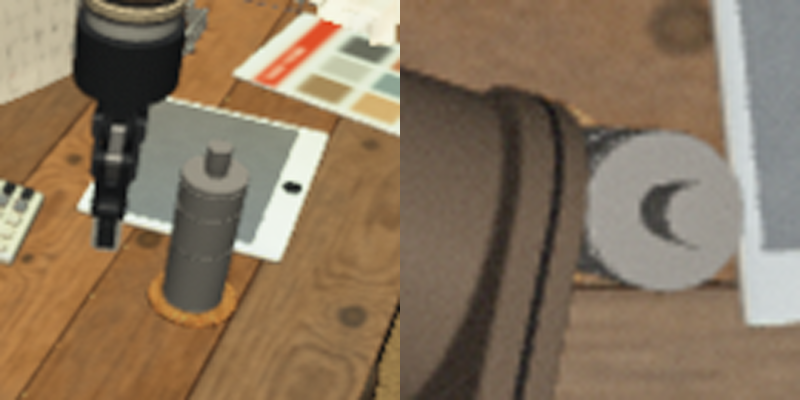

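The full tower stands straight on the coaster (left crop (210,230)) with the lid seated, and the gripper is clear of it. The clip box, tape measure and eraser show no change from the first picture.

```bash
python3 -c "
from plant import sign_off
print(sign_off())"
```

```text
the job is handed in; nothing more can be done
None
```

The grey tower (deep pot, divided pot, dish, lid) is built and standing straight, centred on the coaster; the clip box, tape measure and eraser are unmoved, and I handed the job in at about 36 s.

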